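# Seat a jar in the centring nest of a labelling jig

### The arm

A 6-joint arm with a two-finger parallel gripper is mounted at the origin on a cart in front of the work surface, level with it; the furniture and walls round the work are solid. World frame = base frame: x ahead of the robot, y to its left, z up, the work surface at z = 0. Lengths are in mm, angles in rad, forces in N, time in s.
With the tool pointing down it reaches from about 350 to 925 mm from the base axis. Payload 6.4 kg.
Tool frame: the origin (TCP) lies at the very end of the fingers, on their centre line; the grasp point (between the pads) lies 19 mm behind it; z points along the fingers, y is the line along which they close (so a half turn about z gives the same grasp; the last joint's range is limited). The gripper opens to 85 mm and grips with 20 to 120 N. Pads are 22 mm wide; open, the fingers measure 114 mm over their backs; the gripper's body (76 mm by 85 mm) begins 54 mm behind the grasp point. The pads swing forward as they close: fully open they stand 13 mm farther back than shut.
Start: joints at [-1.39, 0.245, 1.558, -0, 1.339, -0.174], TCP at [225.817, -609.525, 231.29] pointing down, gripper open.
Joint ranges: [-3.13, 3.13], [-1.02, 2.26], [0.13, 2.54], [-0.95, 4.09], [0.21, 2.88], [-2.74, 2.74]. Speed limits (rad/s): [2.57, 2.57, 3.14, 3.14, 3.14, 3.14].

### API

Orientations are given as a unit quaternion [w, x, y, z].
In Python, from bench import ctrl gives the robot as it stands.
- The arm moves only by the tool send_rows, never from a script. Its argument "series" is a list of rows, each a list of 6 numbers: the shift along the world's x, y, z in mm, then the turn, a rotation vector about the world's x, y, z in rad. In form: [[x, y, z, rx, ry, rz], ...]. A call has 1 to 12 rows; each row shifts and turns the commanded pose from where the row before left it; what a row does not reach is not made up. A row lasts 1/10 s, in which the tool goes at most 50 mm and 8.59 degrees, less where a joint would pass 70% of its speed; a pose out of reach is approached as far as the arm can. A call is refused whole if a number of a shift passes 50 or a number of a turn 0.15, either way. A call with a gripper value outside its range is refused whole. "jaw" is the opening, from 0 (shut) to 1 (fully open), set as the call begins (left out, the last holds). The fingers move at their own pace and stop on an object; the grip force is fixed at half the most. Time passes only in rows, so rows that do not move let the fingers close. It gives the time, the measured TCP pose, the force, the opening and the grip force at its end, in the units of the state.
- ctrl.sense(): the state, without advancing time (a new reading comes with each control period).
- ctrl.camera(name): name is "side" or "top"; returns a dict with "image" (400x640x3 uint8, red, green, blue), "K" (3x3 intrinsics, pixels), "world_to_cam" (4x4, takes a point from world to camera coordinates). Camera axes: x right, y down, z forward; pixel columns grow to the right and rows downward; lengths in mm; the calibration is good to about 2 mm. A picture is of the moment at which its call begins. There is no depth.
- ctrl.finish_job(): hands the job in; it is judged then, once.
The state is a dict: "t": time; "qpos": joint angles; "dq": joint speeds; "joint_torque": joint torques, N m; "eef_pos": TCP position; "ee_rot": TCP orientation; "wrist_force": force on the tool from outside, world axes, zero at the start; "wrist_torque": the same for the moment, N m; "gripper_width": opening from 0.0 (shut) to 1.0 (fully open); "grasp_force": force on a finger pad.
Only numpy, scipy, OpenCV 4.12 (cv2) and the standard library are available. Lean on these libraries where they do the work, as an engineer would, in place of code of your own. Each camera call takes 0.05 s, during which the arm holds its last target. There are 200 camera calls.

### The job

Pick up the white-lidded jar and stand it on the deck of the labelling jig, in the wide mouth between the two blue rails. Then slide it along the deck between the rails, without lifting it, past the two sprung rollers and into the orange V, and press it home there with about 15 N for half a second (never more than 20 N). Leave it standing upright in the V, held by the rollers, and disturb nothing else on the bench.

Things in the scene. Friction and masses are not known exactly. Their poses are not given: they have to be found in the camera images.
- jar_center (a point): Centre (half-way up, on the axis) of the jar to be seated: upright round clear jar with white contents and a white screw lid, 82 mm high. Its wall is upright from the foot to 48 mm up, radius 25.5 mm (24.5 at flat spots), and narrows above to 23 mm at the top. It weighs 0.14 to 0.26 kg. z axis up.
- jig: Labelling jig fixed to the worktop. Origin at worktop height, below the spot where the jar's axis meets the V at the middle nest setting; x runs along the lane, the way the jar is pushed (lengths below are in this frame); z up. Aluminium deck 8 mm thick, x = -165 to +78 mm, 130 mm wide. Past the rails a dark carriage, 44 mm high (black knobs 56 mm), holds the rollers and the V.
- mouth (a point): A spot on the deck's top in the wide mouth between the rails, at x = -120, y = 0, z = 8 mm of the jig: stand the jar's foot here. The two blue rails are 8 mm thick, their tops 26 mm above the worktop; their inner faces lie at y = +-46 mm at x = -150 and converge to y = +-27.5 mm at x = -38 (the throat).
- nest_mid (a point): Point on the deck's top at x = 0, y = 0, z = 8 mm of the jig: where the jar's axis first meets the 90 degree orange V (46 mm high above the worktop) at the middle nest setting. The carriage with rollers and V is clamped up to 10 mm nearer or farther along x, differently each run, and this setting is NOT measured: find it by feel. This point does not move with it.
- rollers_mid (a point): Point between the two white rollers at the middle setting: x = -12, y = 0, z = 27 mm of the jig; does not move with the setting. Upright rollers of 12 mm diameter, 13 to 38 mm above the worktop, axes at y = +-26.5, sprung outwards by up to 8 mm (2 N at first, 1 N/mm). Passing them takes a push of 4 to 9 N, which then drops as they press the jar on into the V.
- pad (a joint): Travel of the sprung V pad on its carriage along the jig's +x, in m: 0 free, grows as the jar is pressed into it, 0.008 at its hard stop; stiffness 4 N/mm. With the jar seated and let go the rollers keep it at about 0.001; with the jar pushed at 15 N it is at about 0.0033.
- creamjar: Bystander: low cream jar with a wide white lid, clearly smaller than the jar to be seated, 43 mm across, 58 mm high; origin under its centre.
- dropper: Bystander: amber dropper bottle with red bulb, 27 mm across, 91 mm high; origin under its centre.
- blackcap: Bystander: small clear vial with black cap, 32 mm across, 50 mm high; origin under its centre.
- boat: Bystander: white plastic weighing boat, 67 mm square, 16 mm high; origin under its centre.
- whitecap: Bystander: slim vial with white cap, 23 mm across, 62 mm high; origin under its centre.
Not all that is in view belongs to the job. Leave any green look-alike of the part that bears jar_center alone.

How it is judged (in metres and radians):
On the way, in this order (a step that is already met when the one before it is completed fails the run):
1. the jar stands upright on the jig's deck in the mouth, before the throat (x of jar_center in the frame of jig between -0.15 and -0.085 m and y of jar_center in the frame of jig between -0.022 and 0.022 m and height (world z) of jar_center between 0.045 and 0.053 m and angle between jar_center's own z axis and vertical below 0.1 rad), for 0.2 s.
2. the jar is pressed home: in the V, centred, with the V pad pushed back at least 2.4 mm, for 0.3 s (value of joint pad above 0.0024 m and x of jar_center in the frame of jig above -0.012 m and y of jar_center in the frame of jig between -0.003 and 0.003 m), for 0.3 s.
At the end, for the whole second after the job is handed in: The jar stands still and upright (within 0.06 rad) on the deck in the V, let go, within 3 mm of the lane's middle line, between 12 mm before and 16 mm beyond the middle nest setting, and the rollers hold it against the V so that the pad stays pushed back by 0.4 to 2.4 mm (value of joint pad between 0.0004 and 0.0024 m and x of jar_center in the frame of jig between -0.012 and 0.016 m and y of jar_center in the frame of jig between -0.003 and 0.003 m and height (world z) of jar_center between 0.045 and 0.053 m and angle between jar_center's own z axis and vertical below 0.06 rad and velocity of joint pad between -0.01 and 0.01 m/s); the robot touches nothing.
It fails at once if the jar is pushed too hard: the V pad goes back more than 4.8 mm (a push of more than about 20 N) (value of joint pad above 0.0048 m).
It fails at once if the jar is lifted off the deck, or let down from above, inside the guides beyond the mouth (x of jar_center in the frame of jig between -0.075 and 0.05 m and y of jar_center in the frame of jig between -0.05 and 0.05 m and height (world z) of jar_center between 0.058 and 0.1 m).
It fails at once if the jar is tipped over (angle between jar_center's own z axis and vertical above 0.5 rad).
It fails at once if a bystander is moved by more than 20 mm (distance of any of creamjar, dropper, blackcap, boat, whitecap from where it was at the start of the episode above 0.02 m).
It also fails if it takes over 67 s, if anything falls off the work surface, if the arm or the gripper's body presses on something with over 40 N, if the wrist force passes 120 N, or if a joint passes its speed limit or range.

## Working session

There is one attempt and no reset: what is moved stays moved. The work goes in short steps, Python scripts to look and compute and a tool call to move; the robot and the scene stay as the last step left them, time stands still between calls to the robot, and variables do not carry over. Pictures are saved under pics/ and viewed, at most 10 in all, crops included, and the job is handed in when it is done.

Besides the shell and the picture viewer there is one more tool, called as name(argument=value, ...), one argument or row to a line, values as JSON. send_rows: Moves the arm, as the interface text tells. Its arguments: {"type":"object","properties":{"series":{"type":"array"},"jaw":{"type":"number"}},"required":["series"]}

```bash
mkdir -p pics; ls
python3 - <<'E'
from bench import ctrl
import cv2
for n in ("top","side"):
    c=ctrl.camera(n); cv2.imwrite(f"pics/{n}0.png",c["image"][:,:,::-1]); print(n,c["K"].round(1).tolist(),c["world_to_cam"].round(4).tolist())
s=ctrl.sense(); print({k:s[k] for k in("t","eef_pos","ee_rot","wrist_force","gripper_width")})
E
```

```text
pics
top [[401.8, 0.0, 321.8], [0.0, 401.8, 204.0], [0.0, 0.0, 1.0]] [[0.0192, -0.9998, 0.0096, -20.1868], [-0.9963, -0.0199, -0.0832, 609.2552], [0.0834, -0.0079, -0.9965, 1399.5287], [0.0, 0.0, 0.0, 1.0]]
side [[411.4, 0.0, 315.5], [0.0, 411.4, 206.2], [0.0, 0.0, 1.0]] [[0.9997, -0.0241, 0.0054, -591.6748], [-0.0099, -0.5926, -0.8054, 36.0054], [0.0226, 0.8051, -0.5927, 1194.3957], [0.0, 0.0, 0.0, 1.0]]
{'t': 0.1, 'eef_pos': array([ 225.70820915, -609.01015845,  230.28088457]), 'ee_rot': array([-8.83151480e-04,  9.84308881e-01,  1.76451826e-01, -1.48691689e-05]), 'wrist_force': array([-0.40224077,  0.04482332,  0.39048617]), 'gripper_width': 0.9988350924551485}
```

View pics/top0.png

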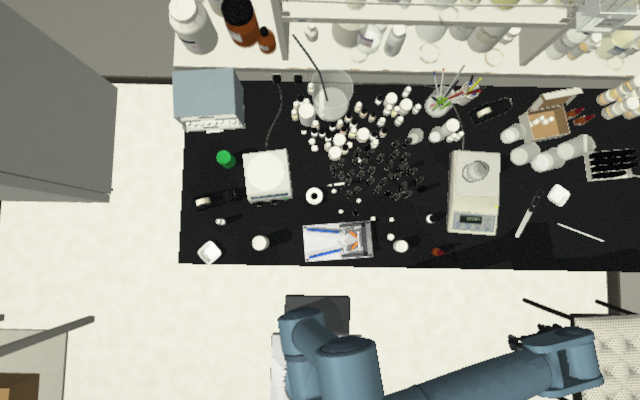

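View pics/side0.png

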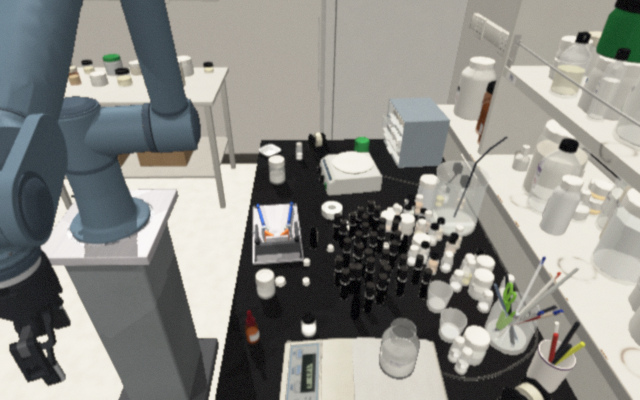

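Two white-lidded candidates: A at top (260,242) / side (277,168), and B at top (400,246) / side (265,284). The taller one should be the jar and the other the cream jar. The green-lidded look-alike is at top (226,158). I'll confirm with one enlarged montage.

Run:
```python
import cv2,numpy as np
t=cv2.imread("pics/top0.png");s=cv2.imread("pics/side0.png")
r=lambda a,w,h:cv2.resize(a,(w,h),interpolation=cv2.INTER_CUBIC)
a=r(t[215:275,190:440+0],800,192)   # x3.2
a=r(t[210:270,240:440],800,240)      # x4
b=r(s[135:315,230:330],400+0,720)[:,:] 
c1=r(s[140:200,240:330],396,264); c2=r(s[195:275,240:310],308,352);
c3=r(s[250:310,230:310],352,264)
img=np.zeros((600,800,3),np.uint8); img[:240]=a; img[245:245+264,:396]=c1; img[245:597,400:400+308]=c2
cv2.imwrite("pics/m1.png",img)
cv2.imwrite("pics/m2.png",np.hstack([c3,c1]))
```

```text
(no output)
```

View pics/m1.png

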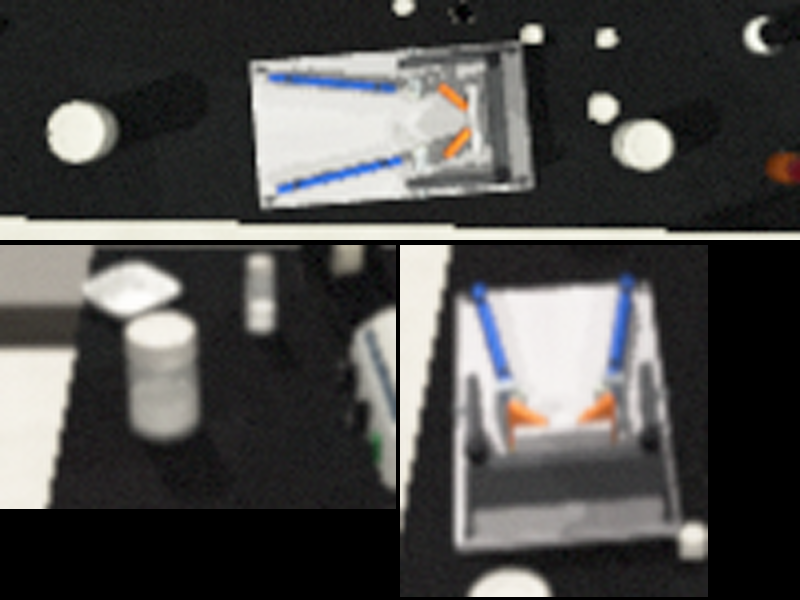

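View pics/m2.png

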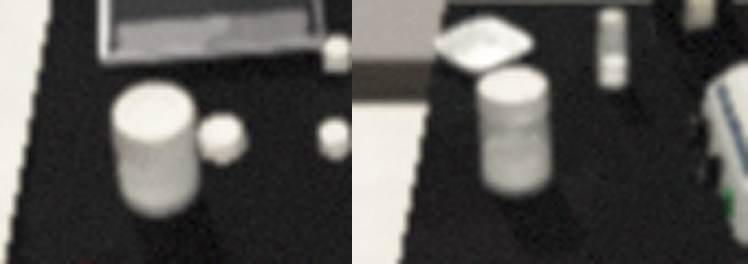

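The montage shows A (side crop, lid centre ≈ side (276.6,159), top (259,243)) as the taller jar, with a clear band below a white lid. That fits. B (top (400,246)) is squat with a wide lid, so it is the cream jar. The jig's mouth faces left in the top view (world +y), and the lane runs along about -y.

```bash
cat > h.py <<'E'
import numpy as np
from scipy.optimize import least_squares
K={"top":np.array([[401.8,0,321.8],[0,401.8,204],[0,0,1]]),"side":np.array([[411.4,0,315.5],[0,411.4,206.2],[0,0,1]])}
W={"top":np.array([[0.0192,-0.9998,0.0096,-20.1868],[-0.9963,-0.0199,-0.0832,609.2552],[0.0834,-0.0079,-0.9965,1399.5287]]),
"side":np.array([[0.9997,-0.0241,0.0054,-591.6748],[-0.0099,-0.5926,-0.8054,36.0054],[0.0226,0.8051,-0.5927,1194.3957]])}
def proj(n,P):
    q=K[n]@(W[n]@np.append(P,1)); return q[:2]/q[2]
def tri(**uv):
    r=least_squares(lambda P:np.concatenate([proj(n,P)-uv[n] for n in uv]),[400,100,40]); return r.x,r.fun
def jigpt(p,q):
    c,s=np.cos(p[2]),np.sin(p[2]); return np.array([p[0]+c*q[0]-s*q[1],p[1]+s*q[0]+c*q[1],p[3]+q[2]])
E
python3 - <<'E'
from h import *
print("lid",tri(top=(259.,243.),side=(276.6,159.3)))
T=lambda x,y:(240+x/4,210+y/4); S=lambda x,y:(240+(x-400)/4.4,195+(y-245)/4.4)
C=[((-165,65,0),T(250,61),S(650,283)),((-165,-65,0),T(263,208),S(458,293)),((78,-65,0),T(532,187),S(458,549)),((78,65,0),T(521,44),S(680,525))]
f=lambda p:np.concatenate([np.concatenate([proj("top",jigpt(p,q))-t,proj("side",jigpt(p,q))-s]) for q,t,s in C])
r=least_squares(f,[390,-50,-1.5,8]); print("jig xy yaw decktop",r.x,r.fun.round(1))
# rails blue pixels check
import cv2
im=cv2.imread("pics/top0.png").astype(int); b=(im[:,:,0]-im[:,:,2]>60)&(im[:,:,0]>120)
p=r.x; ys,xs=np.nonzero(b[225:262,300:345]); xs=xs+300;ys=ys+225
out=[]
for u,v in zip(xs,ys):
    g=least_squares(lambda a:proj("top",jigpt(p,(a[0],a[1],18)))-(u,v),[-90,0]).x; out.append(g)
out=np.array(out)
for s in(1,-1):
    o=out[out[:,1]*s>0]; c=np.polyfit(o[:,0],o[:,1],1); print(s,len(o),o[:,0].min(),o[:,0].max(),np.polyval(c,[-150,-94,-38]))
print("mouth",jigpt(p,(-120,0,0)),"nest",jigpt(p,(0,0,0)))
E
```

```text
lid (array([469.95867422, 202.30948867,  77.1332039 ]), array([-0.02592386, -0.42519095, -0.4036761 ,  0.0220445 ]))
jig xy yaw decktop [ 484.88408811 -111.80904116   -1.47782603    4.18171188] [ 0.2 -0.2 -0.7  0.2 -0.5 -0.5 -0.1  0.7  0.3 -0.3 -0.6 -1.1 -0.  -0.9
 -0.   0.4]
1 68 -150.21563793452682 -41.41962065319922 [50.06066835 40.87058818 31.68050801]
-1 69 -150.1482926014753 -39.53679365142791 [-49.02488768 -39.97475968 -30.92463167]
mouth [473.74371705   7.67272369   4.18171188] nest [ 484.88408811 -111.80904116    4.18171188]
```

send_rows(
  series=[
    [14, 46, 0, 0, 0, -0.022],
    [14, 46, 0, 0, 0, -0.022],
    [14, 46, 0, 0, 0, -0.022],
    [14, 46, 0, 0, 0, -0.022],
    [14, 46, 0, 0, 0, -0.022],
    [14, 46, 0, 0, 0, -0.022],
    [14, 46, 0, 0, 0, -0.022],
    [14, 46, 0, 0, 0, -0.022],
    [14, 46, 0, 0, 0, -0.022],
    [14, 46, 0, 0, 0, -0.022],
    [14, 46, 0, 0, 0, -0.022],
    [14, 46, 0, 0, 0, -0.022],
  ],
  jaw=1,
)

```text
t: 1.3
eef_pos: [393.7, -55.5, 231.2]
ee_rot: [0.0, 0.999, 0.045, 0.0]
wrist_force: [1.4, -0.6, -0.8]
gripper_width: 0.997
grasp_force: 0.0
```

send_rows(
  series=[
    [15, 46, -8, 0, 0, 0],
    [15, 46, -8, 0, 0, 0],
    [15, 46, -8, 0, 0, 0],
    [15, 46, -8, 0, 0, 0],
    [15, 46, -8, 0, 0, 0],
    [0, 0, 0, 0, 0, 0],
    [0, 0, 0, 0, 0, 0],
  ],
)

```text
t: 2.0
eef_pos: [468.2, 173.2, 190.4]
ee_rot: [0.0, 0.999, 0.047, -0.001]
wrist_force: [-0.6, 0.0, -0.0]
gripper_width: 1.002
grasp_force: 0.0
```

send_rows(
  series=[
    [1, 14, -30, 0, 0, 0],
    [1, 14, -30, 0, 0, 0],
    [0, 1, -30, 0, 0, 0],
    [0, 0, -30, 0, 0, 0],
    [0, 0, -20, 0, 0, 0],
    [0, 0, -10, 0, 0, 0],
    [0, 0, 0, 0, 0, 0],
    [0, 0, 0, 0, 0, 0],
  ],
)

```text
t: 2.8
eef_pos: [471.7, 201.0, 42.4]
ee_rot: [-0.0, 0.999, 0.045, 0.001]
wrist_force: [0.6, 0.6, 1.4]
gripper_width: 0.997
grasp_force: 0.0
```

Run:
```python
from bench import ctrl
import cv2,numpy as np
t=ctrl.camera("top")["image"][:,:,::-1];s=ctrl.camera("side")["image"][:,:,::-1]
a=cv2.resize(t[205:275,220:300],None,fx=5,fy=5,interpolation=2);b=cv2.resize(s[120:190,240:320],None,fx=5,fy=5,interpolation=2)
cv2.imwrite("pics/g1.png",np.hstack([a,b])); print(ctrl.sense()["eef_pos"])
```

```text
[472.09850326 201.40285722  42.86970829]
```

View pics/g1.png

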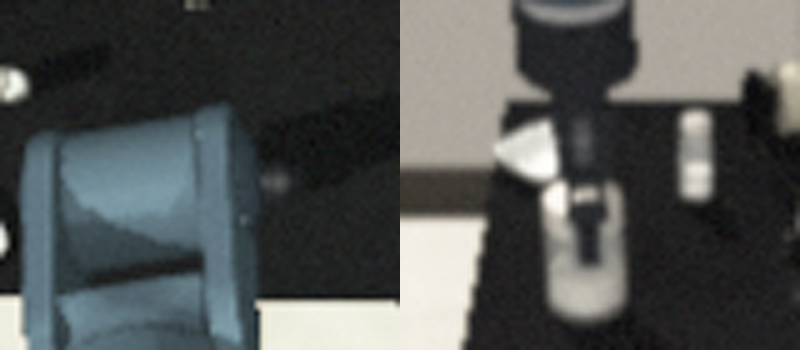

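The fingers straddle the jar: the near finger at crop x≈587 is centred on the jar body (545–627). Next I close the jaw and lift.

send_rows(
  series=[
    [0, 0, -1, 0, 0, 0],
    [0, 0, 0, 0, 0, 0],
    [0, 0, 0, 0, 0, 0],
    [0, 0, 0, 0, 0, 0],
    [0, 0, 0, 0, 0, 0],
    [0, 0, 0, 0, 0, 0],
    [0, 0, 0, 0, 0, 0],
    [0, 0, 0, 0, 0, 0],
    [0, 0, 0, 0, 0, 0],
    [0, 0, 0, 0, 0, 0],
  ],
  jaw=0,
)

```text
t: 3.9
eef_pos: [471.7, 201.8, 41.4]
ee_rot: [-0.0, 0.999, 0.045, 0.001]
wrist_force: [-1.0, -0.2, 5.6]
gripper_width: 0.55
grasp_force: 62.4
```

send_rows(
  series=[
    [0, 0, 5, 0, 0, 0],
    [0, 0, 15, 0, 0, 0],
    [0, 0, 20, 0, 0, 0],
    [0, 0, 20, 0, 0, 0],
    [0, 0, 0, 0, 0, 0],
    [0, 0, 0, 0, 0, 0],
    [0, 0, 0, 0, 0, 0],
  ],
)

```text
t: 4.6
eef_pos: [469.6, 201.2, 98.8]
ee_rot: [0.0, 0.999, 0.045, -0.001]
wrist_force: [-0.7, -0.4, -2.9]
gripper_width: 0.546
grasp_force: 62.1
```

send_rows(
  series=[
    [0, -20, 0, 0, 0, 0],
    [1, -40, 0, 0, 0, 0],
    [1, -40, 0, 0, 0, 0],
    [1, -40, 0, 0, 0, 0],
    [1, -37, 0, 0, 0, 0],
    [0, -20, 0, 0, 0, 0],
    [0, 0, -15, 0, 0, 0],
    [0, 0, -15, 0, 0, 0],
    [0, 0, -10, 0, 0, 0],
    [0, 0, -5, 0, 0, 0],
    [0, 0, 0, 0, 0, 0],
    [0, 0, 0, 0, 0, 0],
  ],
)

```text
t: 5.8
eef_pos: [475.1, 4.6, 55.5]
ee_rot: [0.0, 0.999, 0.046, 0.0]
wrist_force: [0.5, -0.1, -2.7]
gripper_width: 0.544
grasp_force: 62.3
```

Run:
```python
from bench import ctrl
import cv2,numpy as np
t=ctrl.camera("top")["image"][:,:,::-1];s=ctrl.camera("side")["image"][:,:,::-1]
a=cv2.resize(t[205:275,290:370],None,fx=5,fy=5,interpolation=2);b=cv2.resize(s[190:270,240:310],None,fx=5,fy=5,interpolation=2)[:350]
cv2.imwrite("pics/g2.png",np.hstack([a,b])); x=ctrl.sense();print(x["eef_pos"],x["wrist_force"],x["wrist_torque"])
```

```text
[475.39002953   4.49334856  55.94050945] [-1.52828714 -0.12076927 -1.18591129] [ 0.03969062 -0.03699054  0.02003615]
```

View pics/g2.png

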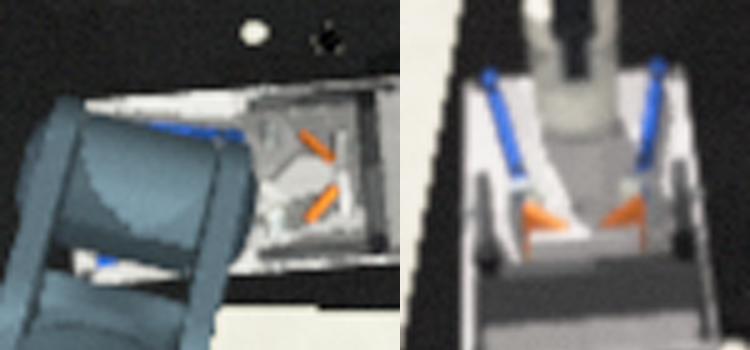

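The jar hangs between the blue rails, centred: jar middle x≈578 against rail middle ≈577 in the side crop. I'll lower it until it touches.

send_rows(
  series=[
    [0, 0, -2, 0, 0, 0],
    [0, 0, -2, 0, 0, 0],
    [0, 0, -1, 0, 0, 0],
    [0, 0, 0, 0, 0, 0],
    [0, 0, 0, 0, 0, 0],
  ],
)

```text
t: 6.4
eef_pos: [474.8, 4.5, 50.3]
ee_rot: [-0.0, 0.999, 0.045, -0.0]
wrist_force: [0.0, 0.1, -1.8]
gripper_width: 0.548
grasp_force: 62.3
```

send_rows(
  series=[
    [0, 0, -0.5, 0, 0, 0],
    [0, 0, -0.5, 0, 0, 0],
    [0, 0, 0, 0, 0, 0],
    [0, 0, 0, 0, 0, 0],
  ],
)

```text
t: 6.8
eef_pos: [474.9, 4.4, 49.4]
ee_rot: [0.0, 0.999, 0.045, 0.0]
wrist_force: [-0.5, -0.6, -0.4]
gripper_width: 0.546
grasp_force: 62.4
```

send_rows(
  series=[
    [0, 0, -0.5, 0, 0, 0],
    [0, 0, 0, 0, 0, 0],
    [0, 0, 0, 0, 0, 0],
    [0, 0, 0, 0, 0, 0],
  ],
)

```text
t: 7.2
eef_pos: [475.1, 4.5, 49.4]
ee_rot: [0.0, 0.999, 0.045, 0.0]
wrist_force: [-2.6, 1.2, 5.1]
gripper_width: 0.542
grasp_force: 63.0
```

```bash
cat > f.py <<'E'
from bench import ctrl
import numpy as np
p=np.array([484.9,-111.8]); d=np.array([.0928,-.9957]); n=np.array([.9957,.0928])
S=[]
for i in range(4):
    s=ctrl.sense(); S.append(np.r_[s["eef_pos"],s["wrist_force"],s["wrist_torque"]])
    if i<3: ctrl.camera("top")
s=np.mean(S,0); q=s[:2]-p; f=s[3:5]
print("lane x %.1f y %.1f z %.1f | F lane %.1f lat %.1f z %.1f | M"%(q@d,q@n,s[2],-(f@d),f@n,s[5]),s[6:].round(2))
E
python3 f.py
```

```text
lane x -116.7 y 1.0 z 49.4 | F lane 1.3 lat -2.7 z 5.5 | M [ 0.13  0.46 -0.01]
```

send_rows(
  series=[
    [0, 0, 0.4, 0, 0, 0],
    [0.46, -5, 0, 0, 0, 0],
    [0.46, -5, 0, 0, 0, 0],
    [0.46, -5, 0, 0, 0, 0],
    [0.46, -5, 0, 0, 0, 0],
    [0.46, -5, 0, 0, 0, 0],
    [0.46, -5, 0, 0, 0, 0],
    [0.46, -5, 0, 0, 0, 0],
    [0.46, -5, 0, 0, 0, 0],
    [0, 0, 0, 0, 0, 0],
    [0, 0, 0, 0, 0, 0],
  ],
)

```text
t: 8.45
eef_pos: [478.8, -36.5, 49.4]
ee_rot: [0.001, 0.999, 0.046, 0.0]
wrist_force: [0.7, -1.5, 3.5]
gripper_width: 0.549
grasp_force: 62.9
```

```bash
python3 f.py
```

```text
lane x -75.6 y 1.0 z 49.4 | F lane -2.8 lat -0.3 z 3.4 | M [-0.51  0.03 -0.  ]
```

send_rows(
  series=[
    [0, 0, 0.3, 0, 0, 0],
    [0.46, -5, 0, 0, 0, 0],
    [0.46, -5, 0, 0, 0, 0],
    [0.46, -5, 0, 0, 0, 0],
    [0.46, -5, 0, 0, 0, 0],
    [0.3, -3, 0, 0, 0, 0],
    [0.3, -3, 0, 0, 0, 0],
    [0.3, -3, 0, 0, 0, 0],
    [0, 0, 0, 0, 0, 0],
    [0, 0, 0, 0, 0, 0],
  ],
)

```text
t: 9.6
eef_pos: [481.0, -64.2, 49.4]
ee_rot: [-0.0, 0.999, 0.045, -0.0]
wrist_force: [-0.8, 3.7, 5.2]
gripper_width: 0.55
grasp_force: 63.1
```

```bash
python3 f.py
```

```text
lane x -47.8 y 0.6 z 49.4 | F lane 3.3 lat -0.3 z 4.9 | M [ 0.64  0.13 -0.01]
```

send_rows(
  series=[
    [0, 0, 0.4, 0, 0, 0],
    [0.19, -2, 0, 0, 0, 0],
    [0.19, -2, 0, 0, 0, 0],
    [0.19, -2, 0, 0, 0, 0],
    [0.19, -2, 0, 0, 0, 0],
    [0.19, -2, 0, 0, 0, 0],
    [0, 0, 0, 0, 0, 0],
  ],
)

```text
t: 10.45
eef_pos: [482.3, -74.6, 49.7]
ee_rot: [-0.0, 0.999, 0.045, 0.0]
wrist_force: [2.0, 2.2, -3.2]
gripper_width: 0.547
grasp_force: 62.3
```

```bash
python3 f.py
```

```text
lane x -37.3 y 0.8 z 49.8 | F lane 2.0 lat 2.2 z -3.2 | M [ 0.32 -0.36  0.  ]
```

send_rows(
  series=[
    [0.4, 0, -0.3, 0, 0, 0],
    [0.19, -2, 0, 0, 0, 0],
    [0.19, -2, 0, 0, 0, 0],
    [0.19, -2, 0, 0, 0, 0],
    [0, 0, 0, 0, 0, 0],
  ],
)

```text
t: 11.1
eef_pos: [483.0, -80.6, 49.5]
ee_rot: [-0.0, 0.999, 0.045, -0.0]
wrist_force: [-0.5, 4.2, -0.3]
gripper_width: 0.546
grasp_force: 62.6
```

```bash
python3 f.py
```

```text
lane x -31.3 y 1.0 z 49.6 | F lane 3.8 lat 0.7 z -0.9 | M [ 0.68 -0.04 -0.02]
```

send_rows(
  series=[
    [0.1, -1, 0, 0, 0, 0],
    [0.1, -1, 0, 0, 0, 0],
    [0.1, -1, 0, 0, 0, 0],
    [0, 0, 0, 0, 0, 0],
  ],
)

```text
t: 11.65
eef_pos: [483.4, -83.8, 49.5]
ee_rot: [0.0, 0.999, 0.045, -0.0]
wrist_force: [-1.0, 2.4, -1.2]
gripper_width: 0.547
grasp_force: 62.5
```

```bash
python3 f.py
```

```text
lane x -28.1 y 1.1 z 49.5 | F lane 2.4 lat 0.7 z -1.5 | M [ 0.55 -0.04 -0.03]
```

send_rows(
  series=[
    [0.1, -1, 0, 0, 0, 0],
    [0.1, -1, 0, 0, 0, 0],
    [0.1, -1, 0, 0, 0, 0],
    [0.1, -1, 0, 0, 0, 0],
    [0.1, -1, 0, 0, 0, 0],
    [0, 0, 0, 0, 0, 0],
  ],
)

```text
t: 12.4
eef_pos: [484.0, -88.9, 49.5]
ee_rot: [0.0, 0.999, 0.045, 0.0]
wrist_force: [0.7, 0.9, -3.3]
gripper_width: 0.553
grasp_force: 62.2
```

```bash
python3 f.py
```

```text
lane x -22.9 y 1.2 z 49.5 | F lane 0.4 lat 0.8 z -3.4 | M [ 0.02 -0.1  -0.01]
```

send_rows(
  series=[
    [0.1, -1, 0, 0, 0, 0],
    [0.1, -1, 0, 0, 0, 0],
    [0.1, -1, 0, 0, 0, 0],
    [0.1, -1, 0, 0, 0, 0],
    [0.1, -1, 0, 0, 0, 0],
    [0, 0, 0, 0, 0, 0],
  ],
)

```text
t: 13.15
eef_pos: [484.5, -93.8, 49.6]
ee_rot: [0.0, 0.999, 0.045, 0.0]
wrist_force: [0.4, -1.6, -4.4]
gripper_width: 0.548
grasp_force: 62.1
```

```bash
python3 f.py
```

```text
lane x -18.0 y 1.2 z 49.6 | F lane -0.9 lat 0.2 z -4.3 | M [-0.12 -0.11  0.03]
```

send_rows(
  series=[
    [0.1, -1, -0.3, 0, 0, 0],
    [0.1, -1, 0, 0, 0, 0],
    [0.1, -1, 0, 0, 0, 0],
    [0.1, -1, 0, 0, 0, 0],
    [0, 0, 0, 0, 0, 0],
  ],
)

```text
t: 13.8
eef_pos: [485.1, -98.0, 49.5]
ee_rot: [0.0, 0.999, 0.045, 0.0]
wrist_force: [-0.6, -2.3, -1.9]
gripper_width: 0.548
grasp_force: 62.3
```

```bash
python3 f.py
```

```text
lane x -13.8 y 1.5 z 49.5 | F lane -2.2 lat -0.8 z -2.0 | M [-0.5  -0.02  0.03]
```

send_rows(
  series=[
    [0.1, -1, 0, 0, 0, 0],
    [0.1, -1, 0, 0, 0, 0],
    [0.1, -1, 0, 0, 0, 0],
    [0, 0, 0, 0, 0, 0],
  ],
)

```text
t: 14.35
eef_pos: [485.4, -100.8, 49.5]
ee_rot: [0.0, 0.999, 0.045, 0.0]
wrist_force: [0.3, -3.1, -1.2]
gripper_width: 0.547
grasp_force: 62.5
```

```bash
python3 f.py
```

```text
lane x -10.9 y 1.5 z 49.5 | F lane -2.9 lat -0.4 z -0.8 | M [-0.55 -0.08 -0.04]
```

send_rows(
  series=[
    [0.05, -0.5, 0, 0, 0, 0],
    [0.05, -0.5, 0, 0, 0, 0],
    [0, 0, 0, 0, 0, 0],
  ],
)

```text
t: 14.8
eef_pos: [485.4, -101.6, 49.4]
ee_rot: [-0.0, 0.999, 0.045, 0.0]
wrist_force: [0.0, -1.4, 1.3]
gripper_width: 0.547
grasp_force: 62.6
```

```bash
python3 f.py
```

```text
lane x -10.2 y 1.5 z 49.4 | F lane -1.8 lat -0.2 z 1.0 | M [-0.32 -0.05 -0.02]
```

send_rows(
  series=[
    [0.05, -0.5, 0, 0, 0, 0],
    [0.05, -0.5, 0, 0, 0, 0],
    [0, 0, 0, 0, 0, 0],
  ],
)

```text
t: 15.25
eef_pos: [485.5, -102.5, 49.4]
ee_rot: [-0.0, 0.999, 0.045, 0.0]
wrist_force: [0.9, -0.5, 2.1]
gripper_width: 0.547
grasp_force: 62.8
```

```bash
python3 f.py
```

```text
lane x -9.2 y 1.4 z 49.4 | F lane -1.0 lat 0.3 z 2.2 | M [-0.12 -0.06 -0.03]
```

send_rows(
  series=[
    [0.05, -0.5, 0, 0, 0, 0],
    [0.05, -0.5, 0, 0, 0, 0],
    [0, 0, 0, 0, 0, 0],
  ],
)

```text
t: 15.7
eef_pos: [485.5, -103.0, 49.4]
ee_rot: [-0.001, 0.999, 0.045, 0.0]
wrist_force: [0.1, 3.7, 5.8]
gripper_width: 0.55
grasp_force: 63.3
```

```bash
python3 f.py
```

```text
lane x -8.7 y 1.4 z 49.4 | F lane 3.6 lat 0.8 z 5.3 | M [ 0.73 -0.04 -0.09]
```

send_rows(
  series=[
    [0.05, -0.5, 0, 0, 0, 0],
    [0.05, -0.5, 0, 0, 0, 0],
    [0, 0, 0, 0, 0, 0],
  ],
)

```text
t: 16.15
eef_pos: [485.6, -103.5, 49.4]
ee_rot: [-0.001, 0.999, 0.045, -0.0]
wrist_force: [0.1, 5.0, 5.9]
gripper_width: 0.548
grasp_force: 63.5
```

```bash
python3 f.py
```

```text
lane x -8.2 y 1.4 z 49.4 | F lane 5.2 lat 0.8 z 6.5 | M [ 1.1  -0.04 -0.11]
```

send_rows(
  series=[
    [0.1, -1, 0.2, 0, 0, 0],
    [0.1, -1, 0, 0, 0, 0],
    [0, 0, 0, 0, 0, 0],
  ],
)

```text
t: 16.6
eef_pos: [485.6, -104.6, 49.4]
ee_rot: [-0.002, 0.999, 0.045, -0.0]
wrist_force: [0.4, 9.7, 7.3]
gripper_width: 0.547
grasp_force: 63.7
```

```bash
python3 f.py
```

```text
lane x -7.1 y 1.3 z 49.5 | F lane 9.2 lat 1.9 z 7.2 | M [ 1.81 -0.12 -0.09]
```

send_rows(
  series=[
    [0.05, -0.5, 0, 0, 0, 0],
    [0.05, -0.5, 0, 0, 0, 0],
    [0, 0, 0, 0, 0, 0],
  ],
)

```text
t: 17.05
eef_pos: [485.6, -105.0, 49.5]
ee_rot: [-0.003, 0.999, 0.045, -0.0]
wrist_force: [0.7, 12.5, 8.0]
gripper_width: 0.552
grasp_force: 63.8
```

```bash
python3 f.py
```

```text
lane x -6.7 y 1.3 z 49.5 | F lane 11.6 lat 1.6 z 8.3 | M [ 2.27 -0.05 -0.07]
```

send_rows(
  series=[
    [0.05, -0.5, 0.2, 0, 0, 0],
    [0.05, -0.5, 0.2, 0, 0, 0],
    [0, 0, 0, 0, 0, 0],
    [0, 0, 0, 0, 0, 0],
  ],
)

```text
t: 17.6
eef_pos: [485.5, -105.7, 49.5]
ee_rot: [-0.003, 0.999, 0.045, -0.0]
wrist_force: [1.5, 11.3, 6.4]
gripper_width: 0.552
grasp_force: 63.7
```

```bash
python3 f.py
```

```text
lane x -6.0 y 1.2 z 49.5 | F lane 11.7 lat 2.9 z 6.1 | M [ 2.41 -0.24 -0.13]
```

send_rows(
  series=[
    [0.05, -0.5, 0, 0, 0, 0],
    [0, 0, 0, 0, 0, 0],
    [0, 0, 0, 0, 0, 0],
    [0, 0, 0, 0, 0, 0],
    [0, 0, 0, 0, 0, 0],
  ],
)

```text
t: 18.25
eef_pos: [485.5, -105.8, 49.5]
ee_rot: [-0.003, 0.999, 0.045, -0.001]
wrist_force: [2.2, 13.0, 7.5]
gripper_width: 0.547
grasp_force: 63.8
```

```bash
python3 f.py
```

```text
lane x -5.9 y 1.2 z 49.5 | F lane 13.5 lat 2.7 z 6.9 | M [ 2.67 -0.21 -0.11]
```

send_rows(
  series=[
    [0.0, -0.4, 0, 0, 0, 0],
    [0, 0, 0, 0, 0, 0],
    [0, 0, 0, 0, 0, 0],
    [0, 0, 0, 0, 0, 0],
    [0, 0, 0, 0, 0, 0],
    [0, 0, 0, 0, 0, 0],
  ],
)

```text
t: 19.0
eef_pos: [485.5, -106.0, 49.5]
ee_rot: [-0.004, 0.999, 0.044, -0.001]
wrist_force: [1.3, 15.0, 7.8]
gripper_width: 0.545
grasp_force: 63.9
```

```bash
python3 f.py
```

```text
lane x -5.7 y 1.2 z 49.6 | F lane 14.3 lat 2.9 z 7.4 | M [ 2.87 -0.21 -0.12]
```

send_rows(
  series=[
    [-0.05, 0.5, 0, 0, 0, 0],
    [-0.05, 0.5, 0, 0, 0, 0],
    [-0.05, 0.5, 0, 0, 0, 0],
    [-0.05, 0.5, 0, 0, 0, 0],
    [0, 0.5, 0, 0, 0, 0],
    [0, 0, 0, 0, 0, 0],
  ],
)

```text
t: 19.75
eef_pos: [485.5, -105.6, 49.5]
ee_rot: [-0.001, 0.999, 0.045, -0.0]
wrist_force: [1.3, 5.7, 3.9]
gripper_width: 0.548
grasp_force: 63.3
```

```bash
python3 f.py
```

```text
lane x -6.1 y 1.2 z 49.5 | F lane 5.6 lat 2.3 z 3.4 | M [ 1.28 -0.23 -0.1 ]
```

send_rows(
  series=[
    [-0.05, 0.5, 0, 0, 0, 0],
    [-0.05, 0.5, 0, 0, 0, 0],
    [-0.05, 0.5, 0, 0, 0, 0],
    [0, 0, 0, 0, 0, 0],
  ],
)

```text
t: 20.3
eef_pos: [485.4, -105.0, 49.6]
ee_rot: [-0.0, 0.999, 0.045, -0.0]
wrist_force: [2.1, 4.5, 0.9]
gripper_width: 0.547
grasp_force: 62.9
```

```bash
python3 f.py
```

```text
lane x -6.7 y 1.1 z 49.6 | F lane 4.7 lat 2.4 z 0.3 | M [ 1.11 -0.36 -0.09]
```

send_rows(
  series=[
    [0.2, 0.5, 0, 0, 0, 0],
    [0.2, 0.5, 0, 0, 0, 0],
    [0, 0.3, 0, 0, 0, 0],
    [0, 0, 0, 0, 0, 0],
  ],
)

```text
t: 20.85
eef_pos: [485.5, -104.2, 49.5]
ee_rot: [0.0, 0.999, 0.045, -0.001]
wrist_force: [-0.8, 1.2, -1.1]
gripper_width: 0.545
grasp_force: 62.7
```

```bash
python3 f.py
```

```text
lane x -7.5 y 1.4 z 49.5 | F lane 1.4 lat -0.5 z -1.3 | M [ 0.43  0.08 -0.09]
```

send_rows(
  series=[
    [0, 0, 0, 0, 0, 0],
    [0, 0, 0, 0, 0, 0],
    [0, 0, 0, 0, 0, 0],
    [0, 0, 0, 0, 0, 0],
    [0, 0, 0, 0, 0, 0],
    [0, 0, 0, 0, 0, 0],
  ],
  jaw=0.9,
)

```text
t: 21.6
eef_pos: [486.1, -104.2, 50.0]
ee_rot: [0.0, 0.999, 0.045, 0.0]
wrist_force: [0.1, -0.3, -0.1]
gripper_width: 0.9
grasp_force: 0.0
```

```bash
python3 f.py
```

```text
lane x -7.5 y 1.9 z 49.9 | F lane -0.4 lat 0.1 z -0.1 | M [-0.02 -0.02  0.  ]
```

Released cleanly. Next I go straight up, then aside for a look.

send_rows(
  series=[
    [0, 0, 5, 0, 0, 0],
    [0, 0, 10, 0, 0, 0],
    [0, 0, 15, 0, 0, 0],
    [0, 0, 20, 0, 0, 0],
    [0, 0, 30, 0, 0, 0],
    [0, 0, 40, 0, 0, 0],
    [0, 0, 40, 0, 0, 0],
    [0, 45, 10, 0, 0, 0],
    [0, 45, 0, 0, 0, 0],
    [0, 45, 0, 0, 0, 0],
    [0, 45, 0, 0, 0, 0],
    [0, 0, 0, 0, 0, 0],
  ],
)

```text
t: 22.95
eef_pos: [485.5, 80.0, 220.9]
ee_rot: [-0.001, 0.999, 0.049, 0.001]
wrist_force: [-0.4, -0.6, 0.4]
gripper_width: 0.901
grasp_force: 0.0
```

Run:
```python
from bench import ctrl
import cv2,numpy as np
t=ctrl.camera("top")["image"][:,:,::-1];s=ctrl.camera("side")["image"][:,:,::-1]
a=cv2.resize(t[205:275,300:380],None,fx=5,fy=5,interpolation=2);b=cv2.resize(s[195:275,240:310],None,fx=5,fy=5,interpolation=2)
o=np.zeros((400,750,3),np.uint8);o[:350,:400]=a;o[:,400:]=b
cv2.imwrite("pics/e.png",o)
```

```text
(no output)
```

View pics/e.png

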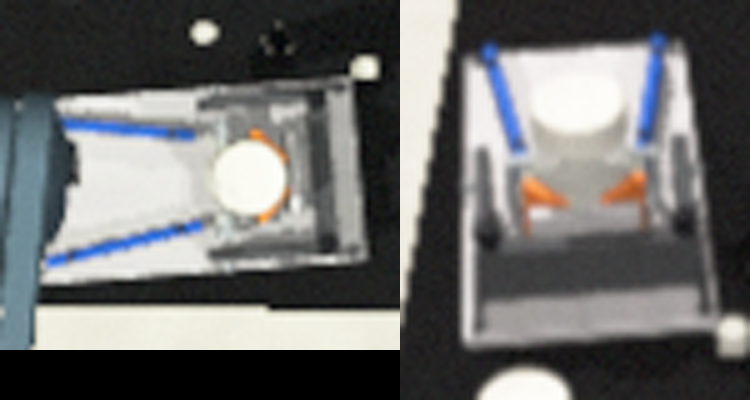

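The jar stands upright in the orange V, with its lid centred at top crop (250,176) and symmetric between the rails. I'll check the coordinates and the jar's stillness, then hand in.

```bash
python3 - <<'E'
from h import *
P,e=tri(top=(350.,240.2),side=(275.6,215.6)); q=P[:2]-[484.9,-111.8]
print(P,e.round(2),"lane x,y",q@[.0928,-.9957],q@[.9957,.0928])
E
python3 -c "
from bench import ctrl; print(ctrl.finish_job())"
```

```text
[ 484.62735831 -105.1544859    85.7393209 ] [-0.01 -0.22 -0.17  0.01] lane x,y -6.6422395366348 0.34523437856114264
the job is handed in; nothing more can be done
None
```

The jar is upright in the orange V, let go and held by the rollers. It was pressed home at about 14.5 N for roughly 0.7 s and sits about 0.3 mm off the lane's middle line. I've handed the job in; no verdict came back, and the V pad's travel was judged only by force and feel.

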